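# Set the washed spatulas and stoppers out to drain

## Task

Set the washed things out to drain: hang the empty round basket in the bayonet ring of the tripod, lugs down through the ring's gaps, and twist it clockwise (seen from above) until its lugs drop into the locking notches; only then put every loose rubber stopper into it. Press every double-ended spatula sideways down into a pair of spring clips of its own on the drying rail until it snaps fully home (any pair, any order, before or after the basket). Leave the glassware, vials and boxes standing where they are.

Things in the scene. Friction and masses are not known exactly. Their poses are not given: they have to be found in the camera images.
- stand: Fixed steel tripod, 113 mm tall, outer radius 66 mm at the top (feet 78 mm), with a bayonet ring (hole radius 53 mm) over a low white dish. Origin on the table under the ring's centre, z up. Three entry gaps open upward, each about 21 mm wide, centred 0, 120 and 240 degrees from its +x. The basket's origin is 56 mm above the table with its lugs on the ledge, 50 mm when locked.
- gap (a point): On the ledge under the entry gap in the stand's +x direction, 59.5 mm from the ring's axis, 100 mm above the table. A lug lowered through a gap rests on this level ledge. From there a channel runs clockwise (seen from above) under a roof (underside 109 mm, top 113 mm, inner radius 55 mm). A wall stops the lug just counter-clockwise of the gap.
- notch (a point): On the floor of the locking notch that belongs to that gap: 42 degrees clockwise of it, same radius, 94 mm above the table, 6 mm below the ledge; 17 mm wide. The roof covers it, so it cannot be entered from above; a wall stops the lug just past it. The other two gaps have the same ledge and notch.
- basket: Loose round aluminium basket, about 220 g. Origin at the centre of its underside, z up. Outer radius 50.5 mm, inner 46 mm, 60 mm tall, floor 4 mm thick. Three lugs outside, 0, 120 and 240 degrees from its +x: each 12 mm wide, 6 mm tall, reaching to radius 60 mm, underside 44 mm above the origin. Any lug may go through any gap of the ring.
- basket_grip (a point): Centre of the basket's upright black grip bar, on the basket's axis 85 mm above its origin. The bar is 40 mm long along the basket's x, 12 mm thick along y and 30 mm tall, on a thin post (radius 5 mm) from the basket's floor.
- rail: Fixed white drying rail, base 100 mm (x) by 210 mm (y) by 8 mm; origin underside centre. Two ridges along y at x = -32 and +32 mm (12 mm wide, top 24 mm high) bear three pairs of steel spring clips that open upward, spaced 65 mm along y. Clip tips are about 46 mm high and flare to 14 mm each side of the pair's centre line. Between the two clips of a pair, 50 mm are free for a spatula's grip.
- slot1 (a point): Pair of clips 1 of the rail (its -y end): the point where the centre of a fully home spatula lies, 28.5 mm above the table; x along the spatula's axis (either way round), z up. A spatula pressed straight down meets the lips about 11 mm above home and snaps past them with about 8 to 12 N in all.
- slot2 (a point): Pair of clips 2 of the rail (middle): the point where the centre of a fully home spatula lies, 28.5 mm above the table; x along the spatula's axis (either way round), z up. A spatula pressed straight down meets the lips about 11 mm above home and snaps past them with about 8 to 12 N in all.
- slot3 (a point): Pair of clips 3 of the rail (its +y end): the point where the centre of a fully home spatula lies, 28.5 mm above the table; x along the spatula's axis (either way round), z up. A spatula pressed straight down meets the lips about 11 mm above home and snaps past them with about 8 to 12 N in all.
- spatula1: Double-ended laboratory spatula, may be absent (None). Origin at its middle, on its axis; x along its length (156 mm). A square black grip, 40 mm long and 14 by 14 mm, in the middle; on both sides round steel necks of 9 mm diameter, held by the clips; thin flat blades at the ends. Lying on the table its axis is 7 mm high, on any of the grip's four sides. About 60 g.
- spatula2: Double-ended laboratory spatula, may be absent (None). Origin at its middle, on its axis; x along its length (156 mm). A square black grip, 40 mm long and 14 by 14 mm, in the middle; on both sides round steel necks of 9 mm diameter, held by the clips; thin flat blades at the ends. Lying on the table its axis is 7 mm high, on any of the grip's four sides. About 60 g.
- spatula3: Double-ended laboratory spatula, may be absent (None). Origin at its middle, on its axis; x along its length (156 mm). A square black grip, 40 mm long and 14 by 14 mm, in the middle; on both sides round steel necks of 9 mm diameter, held by the clips; thin flat blades at the ends. Lying on the table its axis is 7 mm high, on any of the grip's four sides. About 60 g.
- stopper1: Loose dark rubber stopper, may be absent (None). Tapered, 26 mm tall, 32 mm diameter at the origin's end and 25 mm at the other; origin at the centre of the wide end, z along its axis (up when it stands). About 30 g.
- stopper2: Loose dark rubber stopper, may be absent (None). Tapered, 26 mm tall, 32 mm diameter at the origin's end and 25 mm at the other; origin at the centre of the wide end, z along its axis (up when it stands). About 30 g.
- stopper3: Loose dark rubber stopper, may be absent (None). Tapered, 26 mm tall, 32 mm diameter at the origin's end and 25 mm at the other; origin at the centre of the wide end, z along its axis (up when it stands). About 30 g.
- flask: Bystander: glass conical flask, 74 mm wide, 100 mm tall. Origin underside centre.
- vial1: Bystander: amber vial, 24 mm wide, 50 mm tall. Origin underside centre.
- vial2: Bystander: clear vial, 24 mm wide, 50 mm tall. Origin underside centre.
- slidebox: Bystander: cardboard slide box 30 x 80 x 35 mm. Origin underside centre.
- beaker: Bystander: glass beaker, 66 mm wide, 85 mm tall. Origin underside centre.
- dish: Bystander: shallow glass dish, 64 mm wide, 14 mm tall. Origin underside centre.
Not all that is in view belongs to the job. Leave any pink look-alike of the spatula2 alone.

How it is judged:
By the outcome, as a careful person would: the job done as asked, in the order asked, and still so for the second after the job is handed in, with the robot touching nothing.
Of spatula1, spatula2, spatula3 only 2 to 3 are there at a start; the rules pass over those that are not, and their reading is None.
Of stopper1, stopper2, stopper3 only 2 to 3 are there at a start; the rules pass over those that are not, and their reading is None.
At some moment in a run one of spatula1, spatula2, spatula3, stopper1, stopper2, stopper3 may be knocked a few centimetres aside while the robot is not near it.
It also fails if it takes over 208 s, if anything falls off the work surface, if the arm or the gripper's body presses on something with over 40 N, if the wrist force passes 120 N, or if a joint passes its speed limit or range.

## Robot

A 7-joint arm with a two-finger parallel gripper is mounted at the origin on the work surface. World frame = base frame: x ahead of the robot, y to its left, z up, the work surface at z = 0. Lengths are in m, angles in rad, forces in N, time in s.
With the tool pointing down it reaches from about 0.4 to 0.85 m from the base axis. Payload 10.4 kg.
Tool frame: the origin (TCP) lies at the very end of the fingers, on their centre line; the grasp point (between the pads) lies 19 mm behind it; z points along the fingers, y is the line along which they close (so a half turn about z gives the same grasp; the last joint's range is limited). The gripper opens to 85 mm and grips with 20 to 120 N. Pads are 22 mm wide; open, the fingers measure 114 mm over their backs; the gripper's body (76 mm by 85 mm) begins 54 mm behind the grasp point. The pads swing forward as they close: fully open they stand 13 mm farther back than shut.
Start: joints at [1.305, 0.332, -0.065, 1.46, 0.022, 1.35, -0.088], TCP at [0.15, -0.607, 0.231] pointing down, gripper open.
Joint ranges: [-2.6, 2.6], [-0.5, 2.12], [-1.47, 1.34], [0.16, 2.42], [-1.27, 4.41], [0.06, 2.06], [-2.6, 2.6]. Speed limits (rad/s): [2.22, 2.22, 2.79, 2.79, 3.14, 3.14, 3.14].

## Interface

Orientations are given as a unit quaternion [x, y, z, w].
In Python, from workcell import * gives the robot as it stands.
- The arm moves only by the tool step_arm, never from a script. Its argument "commands" is one flat list of numbers, 7 for each row, row after row: the finger opening in mm, from 0 to 85.4, then the shift along the world's x, y, z as a fraction of full scale, then the turn, a rotation vector about the world's x, y, z as a fraction of full scale. A call has exactly 10 rows; each row is the pose to reach, as a shift and turn from the pose commanded when the call began, turning the shorter way round; what a row does not reach only later rows make up. Full scale, the value 1, is 0.6 m for a shift and pi rad for a turn. A row lasts 1/8 s, in which the tool goes at most 62.5 mm and 10.7 degrees, less where a joint would pass 70% of its speed; a pose out of reach is approached as far as the arm can. A call with a number of a shift or a turn outside -1 to 1 is refused whole. A call with a gripper value outside its range is refused whole. The fingers move at their own pace and stop on an object; "squeeze" is the grip in N (left out, the last holds). Time passes only in rows, so rows that repeat a pose let the fingers close, or fill a call up. It gives the time, the measured TCP pose, the force, the opening and the grip force at its end, in the units of the state.
- get_obs(): the state, without advancing time (a new reading comes with each control period).
- camera(name): name is "side" or "top" or "wrist"; returns the picture (420x560x3 uint8, red, green, blue); there is no depth.
- camera_params(name): a dict with "mtx" (3x3 intrinsics, pixels), "extrinsics" (4x4, takes a point from world to camera coordinates); the wrist camera has in their place "tool_from_camera" (4x4, takes a point from camera to tool coordinates, whose origin is the TCP and whose axes are the flange's). Camera axes: x right, y down, z forward; pixel columns grow to the right and rows downward; lengths in m; the calibration is good to about 2 mm. A picture is of the moment at which its call begins: read the wrist's pose just before it. camera_params takes no time and is no camera call.
- hand_in(): hands the job in; it is judged then, once.
The state is a dict: "clock": time; "joint_pos": joint angles; "joint_velocities": joint speeds; "tau": joint torques, N m; "position": TCP position; "ee_rot": TCP orientation; "ft_force": force on the tool from outside, world axes, zero at the start; "torque": the same for the moment, N m; "grip_width": opening from 0.0 (shut) to 1.0 (fully open); "grasp_force": force on a finger pad.
Only numpy, scipy, OpenCV 4.12 (cv2) and the standard library are available. Lean on these libraries where they do the work, as an engineer would, in place of code of your own. Each camera call takes 0.05 s, during which the arm holds its last target. There are 200 camera calls.

## Working session

There is one attempt and no reset: what is moved stays moved. The work goes in short steps, Python scripts to look and compute and a tool call to move; the robot and the scene stay as the last step left them, time stands still between calls to the robot, and variables do not carry over. Pictures are saved under pics/ and viewed, at most 14 in all, crops included, and the job is handed in when it is done.

Besides the shell and the picture viewer there is one more tool, called after "Emit:" by a JSON object that holds its "method" and its "body". step_arm: Moves the arm, as the interface text tells. Its arguments: {"type":"object","properties":{"commands":{"type":"array","items":{"type":"number"}},"squeeze":{"type":"number"}},"required":["commands"]}

```bash
ls; mkdir -p pics; cat > h.py <<'E'
from workcell import *
import numpy as np, cv2
from scipy.spatial.transform import Rotation as R
def snap(name,fn):
    o=get_obs(); im=camera(name); cv2.imwrite('pics/'+fn,im[:,:,::-1]); return o,im
def ray(name,px,o=None):
    p=camera_params(name); K=np.array(p['mtx'])
    if name=='wrist':
        T=np.eye(4);T[:3,:3]=R.from_quat(o['ee_rot']).as_matrix();T[:3,3]=o['position']
        C=T@np.array(p['tool_from_camera'])
    else: C=np.linalg.inv(np.array(p['extrinsics']))
    d=C[:3,:3]@np.linalg.solve(K,[px[0],px[1],1.]); return C[:3,3],d
def onz(name,px,z,o=None):
    c,d=ray(name,px,o); return c+d*(z-c[2])/d[2]
def proj(name,P,o=None):
    p=camera_params(name); K=np.array(p['mtx'])
    if name=='wrist':
        T=np.eye(4);T[:3,:3]=R.from_quat(o['ee_rot']).as_matrix();T[:3,3]=o['position']
        E=np.linalg.inv(T@np.array(p['tool_from_camera']))
    else: E=np.array(p['extrinsics'])
    q=K@(E[:3,:3]@np.array(P)+E[:3,3]); return q[:2]/q[2]
E
python3 - <<'E'
from h import *
np.set_printoptions(precision=4,suppress=True)
o,t=snap('top','t0.png'); _,s=snap('side','s0.png'); o,w=snap('wrist','w0.png')
print(o)
for n in('top','side','wrist'):
    p=camera_params(n); print(n,p)
E
```

```text
pics
{'clock': 0.1, 'joint_pos': array([ 1.3054,  0.3328, -0.0647,  1.4609,  0.0216,  1.3499, -0.0885]), 'joint_velocities': array([-0.0005, -0.0016, -0.0008, -0.0024,  0.0002,  0.0007,  0.0003]), 'tau': array([  0.0009, -62.6749,   0.0488, -39.2429,   0.0163,   0.007 ,
        -0.    ]), 'position': array([ 0.1502, -0.6063,  0.2306]), 'ee_rot': array([ 0.9926,  0.1211, -0.0001, -0.0007]), 'ft_force': array([ 0.3459,  0.0385, -0.2819]), 'torque': array([-0.0283, -0.0084, -0.0227]), 'grasp_force': 0.0, 'grip_width': 0.9991980435667511}
top {'mtx': array([[463.6006,   0.    , 278.2709],
       [  0.    , 463.6006, 208.1221],
       [  0.    ,   0.    ,   1.    ]]), 'extrinsics': array([[ 0.0309, -0.9994,  0.0144, -0.06  ],
       [-0.9898, -0.0326, -0.139 ,  0.5264],
       [ 0.1394, -0.0099, -0.9902,  1.3067],
       [ 0.    ,  0.    ,  0.    ,  1.    ]])}
side {'mtx': array([[463.4108,   0.    , 290.8316],
       [  0.    , 463.4108, 212.3862],
       [  0.    ,   0.    ,   1.    ]]), 'extrinsics': array([[-0.8419, -0.5395,  0.0128,  0.4092],
       [-0.4064,  0.6182, -0.6728,  0.2873],
       [ 0.3551, -0.5717, -0.7397,  1.1332],
       [ 0.    ,  0.    ,  0.    ,  1.    ]])}
wrist {'mtx': array([[376.8153,   0.    , 276.0746],
       [  0.    , 376.8153, 214.2661],
       [  0.    ,   0.    ,   1.    ]]), 'tool_from_camera': array([[ 0.0008, -0.9489, -0.3156,  0.0805],
       [ 1.    ,  0.0005,  0.001 , -0.0007],
       [-0.0008, -0.3156,  0.9489, -0.1418],
       [ 0.    ,  0.    ,  0.    ,  1.    ]])}
```

View pics/t0.png

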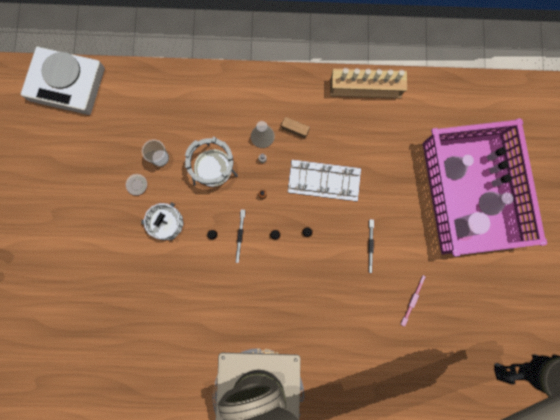

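View pics/s0.png

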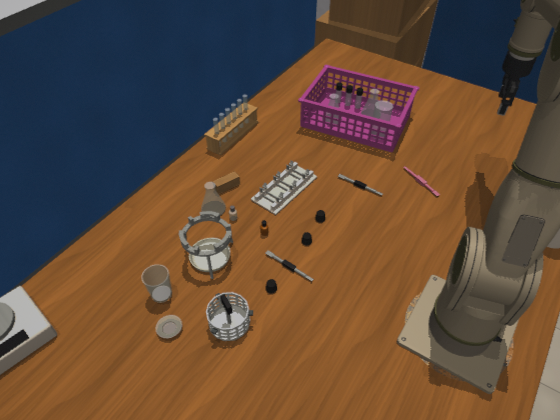

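Top view: black spatula grips at about (240,236) and (371,246), stoppers at (212,235), (275,235), (307,232), basket (163,221), ring (209,163), rail (325,180), pink decoy (414,301). So there are two spatulas and three stoppers.

```bash
python3 - <<'E'
from h import *
np.set_printoptions(precision=4,suppress=True)
t=cv2.imread('pics/t0.png'); 
m=(t.max(2)<60).astype(np.uint8); 
n,l,st,ce=cv2.connectedComponentsWithStats(m)
for i in range(1,n):
    x,y,w,h,a=st[i]
    if a>15 and 130<x<400 and 140<y<330:
        print(st[i],ce[i],onz('top',ce[i],0.012)[:2], cv2.minAreaRect(np.argwhere(l==i)[:,::-1].astype(np.float32))[1:])
for nm,px,z in [('basket',(163,221),.03),('bar',(160,219),.09),('ring',(209,163),.11),('rail',(325,180),.01),('sp1a',(242,210),.007),('sp1b',(238,262),.007),('sp2a',(372,220),.007),('sp2b',(370,272),.007),('rc1',(293,161),.008),('rc2',(361,169),.008),('rc3',(358,200),.008),('rc4',(290,191),.008),('vial',(262,196),.03),('vial2',(262,159),.03),('flask',(262,135),.03),('beaker',(154,153),.05)]:
    print(nm,onz('top',px,z)[:2])
c=cv2.resize(t[120:270,120:290],None,fx=4.4,fy=4,interpolation=cv2.INTER_CUBIC); cv2.imwrite('pics/c0.png',c[:600,:748])
E
```

```text
[155 214   9  12  56] [159.2679 219.5536] [0.4863 0.3043] ((5.366562843322754, 11.627553939819336), 26.56505012512207)
[303 228   9   9  62] [306.7742 231.8226] [ 0.4642 -0.1293] ((8.0, 8.0), 90.0)
[208 231   9   8  58] [211.8966 234.4138] [0.4477 0.1481] ((7.0, 8.0), 90.0)
[238 230   4  11  31] [239.4516 235.1935] [0.448  0.0676] ((2.7947826385498047, 10.192737579345703), 9.462322235107422)
[270 231  10   8  61] [274.5246 234.6066] [ 0.453  -0.0349] ((9.0, 7.0), 0.0)
basket [0.4805 0.2888]
bar [0.4796 0.2832]
ring [0.6378 0.1533]
rail [ 0.6213 -0.1805]
sp1a [0.5232 0.0636]
sp1b [0.3701 0.0688]
sp2a [ 0.506  -0.3222]
sp2b [ 0.3531 -0.3168]
rc1 [ 0.6767 -0.0834]
rc2 [ 0.6591 -0.2884]
rc3 [ 0.5644 -0.28  ]
rc4 [ 0.5848 -0.0769]
vial [0.5633 0.0053]
vial2 [0.6741 0.0093]
flask [0.7474 0.0119]
beaker [0.6762 0.3231]
```

View pics/c0.png

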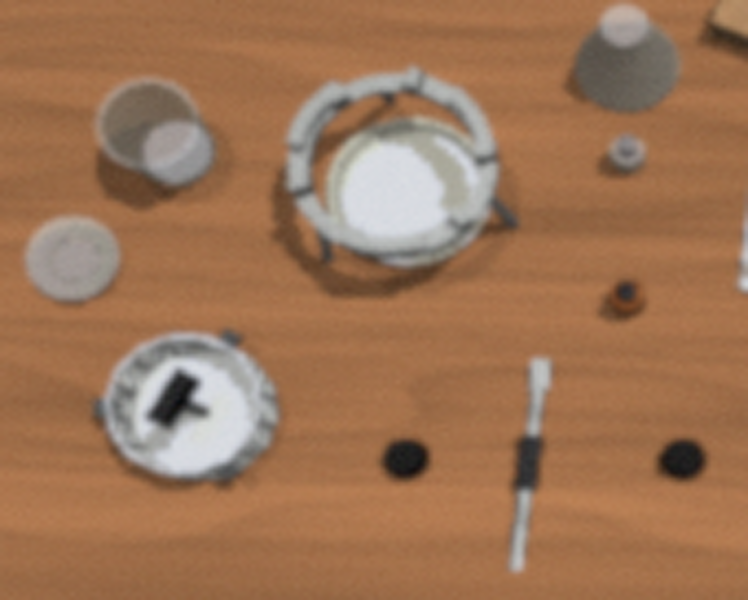

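Emit:
{"method": "step_arm", "body": {"commands": [85, 0.467, 0.477, -0.05, 0, 0, -0.087, 85, 0.467, 0.477, -0.05, 0, 0, -0.087, 85, 0.467, 0.477, -0.05, 0, 0, -0.087, 85, 0.467, 0.477, -0.05, 0, 0, -0.087, 85, 0.467, 0.477, -0.05, 0, 0, -0.087, 85, 0.467, 0.477, -0.05, 0, 0, -0.087, 40, 0.467, 0.477, -0.05, 0, 0, -0.087, 40, 0.467, 0.477, -0.05, 0, 0, -0.087, 40, 0.467, 0.477, -0.05, 0, 0, -0.087, 40, 0.467, 0.477, -0.05, 0, 0, -0.087]}}

```text
clock: 1.4
position: [0.4295, -0.3217, 0.2013]
ee_rot: [1.0, -0.016, -0.0, 0.0]
ft_force: [0.2, -0.0, 0.9]
grip_width: 0.469
grasp_force: 0.0
```

```bash
python3 - <<'E'
from h import *
o,w=snap('wrist','w1.png'); print(o['clock'],o['position'],o['ee_rot'],proj('wrist',[.43,-.32,.007],o),o['grip_width'])
E
```

```text
1.4 [ 0.42953095 -0.32169898  0.20134646] [ 9.99865674e-01 -1.63883396e-02 -1.39840976e-04  1.94017629e-04] [274.29212269 181.22357167] 0.4685895830381664
```

View pics/w1.png

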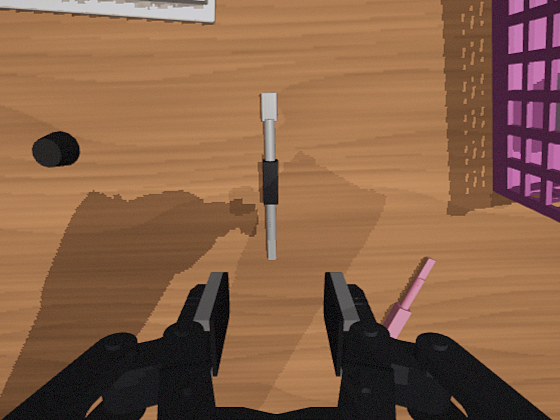

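The wrist view shows spatula 2's black grip at about (270,182), nearly vertical in the picture. The pink one is clear to the right.

```bash
cat >> h.py <<'E'
def dark(im,o,z,th=60,box=(0,560,0,420),amin=150):
    m=(im.max(2)<th).astype(np.uint8); k=np.zeros_like(m); k[box[2]:box[3],box[0]:box[1]]=1
    n,l,st,ce=cv2.connectedComponentsWithStats(m*k)
    for i in range(1,n):
        if st[i][4]<amin: continue
        p=np.argwhere(l==i)[:,::-1].astype(np.float32)
        W=np.array([onz('wrist',q,z,o)[:2] for q in p],np.float32)*1000
        r=cv2.minAreaRect(W); v=np.linalg.svd(W-W.mean(0),full_matrices=False)[2][0]
        print(st[i],ce[i].round(1),'mean',W.mean(0).round(1),'rect',np.round(r[0],1),np.round(r[1],1),'ang',round(float(np.degrees(np.arctan2(v[1],v[0]))),1))
E
python3 - <<'E'
from h import *
im=cv2.imread('pics/w1.png')
import pickle
o=get_obs()
dark(im,o,.014,box=(240,300,100,260)); dark(im,o,.02,box=(0,120,100,190))
print([onz('wrist',p,.007,o) for p in ((269,93),(271.5,259))])
E
```

```text
[263 159  15  46 638] [269.9 182.1] mean [ 431.1 -315.9] rect [ 431.3 -316. ] [12.7 41.2] ang 178.7
[  32  131   47   36 1293] [ 55.9 149.5] mean [ 466.9 -134.4] rect [ 467.3 -133.9] [28.2 40.8] ang -77.2
[array([ 0.50697335, -0.31788939,  0.007     ]), array([ 0.3523496 , -0.31451208,  0.007     ])]
```

Emit:
{"method": "step_arm", "body": {"commands": [36, 0.0017, 0.0095, -0.2, 0, 0, 0.003, 36, 0.0017, 0.0095, -0.2, 0, 0, 0.003, 36, 0.0017, 0.0095, -0.3, 0, 0, 0.003, 36, 0.0017, 0.0095, -0.329, 0, 0, 0.003, 36, 0.0017, 0.0095, -0.329, 0, 0, 0.003, 0, 0.0017, 0.0095, -0.329, 0, 0, 0.003, 0, 0.0017, 0.0095, -0.329, 0, 0, 0.003, 0, 0.0017, 0.0095, -0.329, 0, 0, 0.003, 0, 0.0017, 0.0095, -0.329, 0, 0, 0.003, 0, 0.0017, 0.0095, -0.329, 0, 0, 0.003], "squeeze": 70}}

```text
clock: 2.7
position: [0.433, -0.316, 0.0066]
ee_rot: [1.0, -0.011, 0.002, 0.001]
ft_force: [-1.3, 0.5, 5.9]
grip_width: 0.135
grasp_force: 68.9
```

Emit:
{"method": "step_arm", "body": {"commands": [0, 0, 0, 0.1, 0, 0, 0, 0, 0, 0, 0.2, 0, 0, 0, 0, 0.1, 0.04, 0.243, 0, 0, -0.018, 0, 0.31, 0.118, 0.243, 0, 0, -0.018, 0, 0.31, 0.118, 0.243, 0, 0, -0.018, 0, 0.31, 0.118, 0.243, 0, 0, -0.018, 0, 0.31, 0.118, 0.243, 0, 0, -0.018, 0, 0.31, 0.118, 0.243, 0, 0, -0.018, 0, 0.31, 0.118, 0.243, 0, 0, -0.018, 0, 0.31, 0.118, 0.243, 0, 0, -0.018]}}

```text
clock: 3.95
position: [0.6169, -0.2448, 0.1501]
ee_rot: [0.999, -0.039, 0.0, 0.0]
ft_force: [0.1, 0.7, 0.5]
grip_width: 0.131
grasp_force: 68.7
```

```bash
python3 - <<'E'
from h import *
o,w=snap('wrist','w2.png'); print(o['clock'],o['position'],o['ee_rot'],o['grip_width'],o['ft_force'])
c,s=np.cos(-.08),np.sin(-.08)
for k in(-65,0,65): print(proj('wrist',[.6213-s*k/1000,-.1805+c*k/1000,.0285],o))
E
```

```text
3.95 [ 0.61687047 -0.24482995  0.15010879] [ 9.99222861e-01 -3.94153597e-02  8.70185684e-05  3.10346691e-04] 0.1313574856912834 [0.07790667 0.66136287 0.54486787]
[276.96169156 205.92409754]
[188.01687028 205.79788056]
[ 98.98011318 205.67153311]
```

View pics/w2.png

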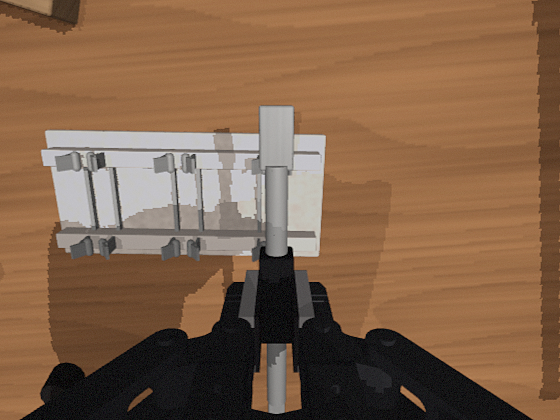

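The rail's corners are visible at (46,131), (325,135) and (319,257). Clip pair 3 is at x about 80 upper and 93 lower, and pair 2 at about 176 upper and 181 lower. The held spatula hides pair 1.

```bash
python3 - <<'E'
from h import *
np.set_printoptions(precision=4,suppress=True)
o=get_obs()
for n,p,z in [('tl',(46,131),.008),('tr',(326,135),.008),('br',(319,257),.008),('p2u',(175.5,160),.044),('p3u',(80.5,159),.044),('p2l',(181.5,246),.044),('p3l',(93.5,245),.044),
 ('ridge u r top-edge',(324,153),.024),('ridge u l',(42,149),.024),('rl r',(320,232),.024),('rl l',(57,235),.024)]: print(n,onz('wrist',p,z,o)[:2])
im=cv2.imread('pics/w2.png'); c=cv2.resize(im[120:275,30:335],None,fx=2.6,fy=2.6,interpolation=cv2.INTER_CUBIC); cv2.imwrite('pics/c2.png',c)
# spatula grip in hand
print(onz('wrist',(277,167),.15,o),onz('wrist',(277,410),.15,o),onz('wrist',(277,250),.157,o), onz('wrist',(276.5,106),.15,o))
E
```

```text
tl [ 0.681  -0.0789]
tr [ 0.662  -0.2851]
br [ 0.5633 -0.2758]
p2u [ 0.6579 -0.1809]
p3u [ 0.6635 -0.1185]
p2l [ 0.5966 -0.1752]
p3l [ 0.6022 -0.1129]
ridge u r top-edge [ 0.6515 -0.2813]
ridge u l [ 0.6699 -0.0824]
rl r [ 0.5916 -0.276 ]
rl l [ 0.6049 -0.076 ]
[ 0.669  -0.2486  0.15  ] [ 0.5516 -0.2396  0.15  ] [ 0.6378 -0.2462  0.157 ] [ 0.6913 -0.2502  0.15  ]
```

View pics/c2.png

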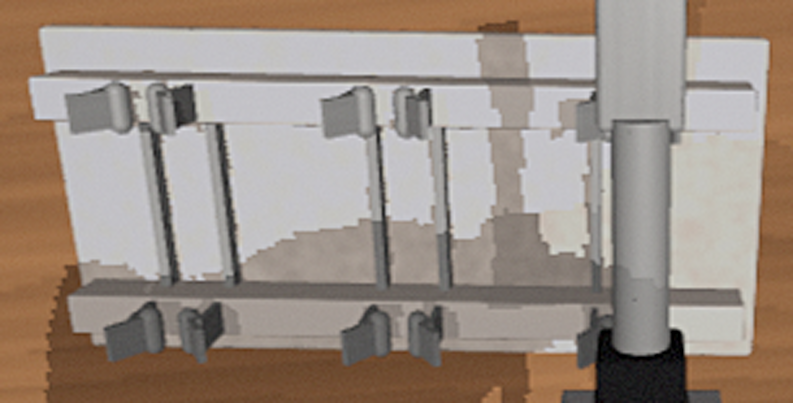

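Emit:
{"method": "step_arm", "body": {"commands": [0, 0, 0.0035, -0.08, 0, 0, -0.0045, 0, 0, 0.0035, -0.15, 0, 0, -0.0045, 0, 0, 0.0035, -0.167, 0, 0, -0.0045, 0, 0, 0.0035, -0.175, 0, 0, -0.0045, 0, 0, 0.0035, -0.182, 0, 0, -0.0045, 0, 0, 0.0035, -0.189, 0, 0, -0.0045, 0, 0, 0.0035, -0.196, 0, 0, -0.0045, 0, 0, 0.0035, -0.203, 0, 0, -0.0045, 0, 0, 0.0035, -0.206, 0, 0, -0.0045, 0, 0, 0.0035, -0.206, 0, 0, -0.0045], "squeeze": 100}}

```text
clock: 5.25
position: [0.6187, -0.2416, 0.0281]
ee_rot: [0.999, -0.046, 0.001, 0.0]
ft_force: [-2.0, 2.1, 10.4]
grip_width: 0.12
grasp_force: 102.2
```

Emit:
{"method": "step_arm", "body": {"commands": [0, 0, 0, -0.004, 0, 0, 0, 0, 0, 0, -0.006, 0, 0, 0, 0, 0, 0, -0.006, 0, 0, 0, 0, 0, 0, -0.006, 0, 0, 0, 0, 0, 0, -0.006, 0, 0, 0, 0, 0, 0, -0.006, 0, 0, 0, 0, 0, 0, -0.006, 0, 0, 0, 0, 0, 0, -0.006, 0, 0, 0, 0, 0, 0, -0.006, 0, 0, 0, 0, 0, 0, -0.006, 0, 0, 0]}}

```text
clock: 6.5
position: [0.6188, -0.2417, 0.0277]
ee_rot: [0.999, -0.046, 0.001, 0.001]
ft_force: [-15.5, 6.7, 38.4]
grip_width: 0.118
grasp_force: 105.7
```

Emit:
{"method": "step_arm", "body": {"commands": [40, 0, 0, 0.008, 0, 0, 0, 40, 0, 0, 0.008, 0, 0, 0, 40, 0, 0, 0.008, 0, 0, 0, 40, 0, 0, 0.05, 0, 0, 0, 40, 0, 0, 0.15, 0, 0, 0, 40, 0, 0, 0.25, 0, 0, 0, 40, 0, 0, 0.25, 0, 0, 0, 40, 0, 0, 0.25, 0, 0, 0, 40, 0, 0, 0.25, 0, 0, 0, 40, 0, 0, 0.25, 0, 0, 0], "squeeze": 70}}

```text
clock: 7.75
position: [0.617, -0.2417, 0.1711]
ee_rot: [0.999, -0.046, -0.001, -0.0]
ft_force: [1.7, -0.1, -0.4]
grip_width: 0.472
grasp_force: 0.0
```

```bash
python3 - <<'E'
from h import *
o,w=snap('wrist','w3.png'); print(o['clock'],o['position'],o['ft_force'])
c=cv2.resize(w[80:380,100:400,::-1],None,fx=2,fy=2); cv2.imwrite('pics/c3.png',c)
dark(w,o,.0355,box=(240,310,140,270))
E
```

```text
7.75 [ 0.61696647 -0.24171398  0.17109397] [ 1.67956268 -0.05640603 -0.3748251 ]
[268 172  17  54 868] [276.  199.1] mean [ 617.  -241.4] rect [ 617.1 -241.4] [12.5 42.2] ang 174.8
```

View pics/c3.png

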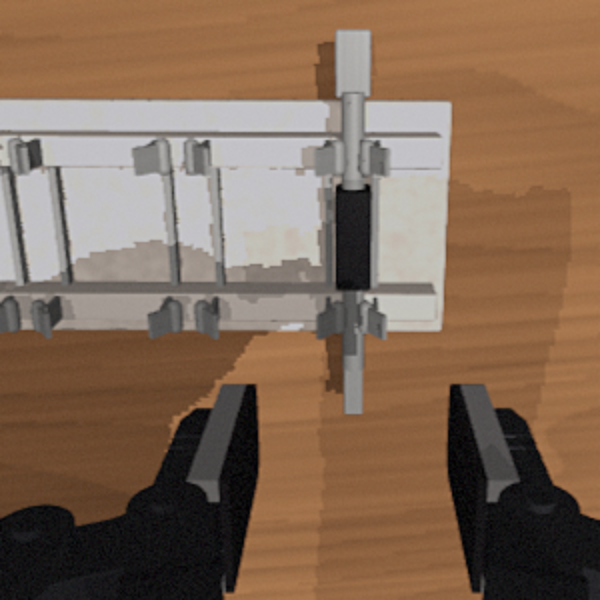

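Spatula 2 is centred in pair 1: its grip is at (276,199) in the full image, aligned with the rail and flush between the clips. Next is spatula 1.

Emit:
{"method": "step_arm", "body": {"commands": [40, -0.283, 0.513, 0.05, 0, 0, 0.018, 40, -0.283, 0.513, 0.05, 0, 0, 0.018, 40, -0.283, 0.513, 0.05, 0, 0, 0.018, 40, -0.283, 0.513, 0.05, 0, 0, 0.018, 40, -0.283, 0.513, 0.05, 0, 0, 0.018, 40, -0.283, 0.513, 0.05, 0, 0, 0.018, 40, -0.283, 0.513, 0.05, 0, 0, 0.018, 40, -0.283, 0.513, 0.05, 0, 0, 0.018, 40, -0.283, 0.513, 0.05, 0, 0, 0.018, 40, -0.283, 0.513, 0.05, 0, 0, 0.018]}}

```text
clock: 9.05
position: [0.4479, 0.0652, 0.2023]
ee_rot: [1.0, -0.018, -0.0, -0.0]
ft_force: [0.5, -1.4, -0.1]
grip_width: 0.47
grasp_force: 0.0
```

```bash
python3 - <<'E'
from h import *
o,w=snap('wrist','w4.png'); print(o['clock'],o['position'],o['ee_rot'])
dark(w,o,.014,box=(0,560,80,265))
E
```

```text
9.05 [0.44794392 0.06518369 0.20226685] [ 9.99831931e-01 -1.83307889e-02 -2.83307577e-04 -1.08581028e-04]
[ 471  137   47   35 1271] [493.5 154.9] mean [ 466.4 -126.2] rect [ 467.  -126.8] [41.  29.2] ang -107.7
[ 367  153   38   35 1014] [385.1 170.3] mean [456.2 -31.9] rect [455.8 -31.8] [35.2 28.5] ang -127.4
[264 159  16  45 630] [271.7 181.7] mean [449.4  69.3] rect [449.5  69.3] [13.1 40.5] ang 176.1Traceback (most recent call last):
  File "<stdin>", line 3, in <module>
  File "h.py", line 28, in dark
    W=np.array([onz('wrist',q,z,o)[:2] for q in p],np.float32)*1000
                ~~~^^^^^^^^^^^^^^^
  File "h.py", line 14, in onz
    c,d=ray(name,px,o); return c+d*(z-c[2])/d[2]
        ~~~^^^^^^^^^^^
  File "h.py", line 7, in ray
    p=camera_params(name); K=np.array(p['mtx'])
ValueError: time passes only in moves, steps and waits
```

Emit:
{"method": "step_arm", "body": {"commands": [36, 0.0025, 0.007, -0.2, 0, 0, -0.01, 36, 0.0025, 0.007, -0.2, 0, 0, -0.01, 36, 0.0025, 0.007, -0.3, 0, 0, -0.01, 36, 0.0025, 0.007, -0.33, 0, 0, -0.01, 36, 0.0025, 0.007, -0.33, 0, 0, -0.01, 0, 0.0025, 0.007, -0.33, 0, 0, -0.01, 0, 0.0025, 0.007, -0.33, 0, 0, -0.01, 0, 0.0025, 0.007, -0.33, 0, 0, -0.01, 0, 0.0025, 0.007, -0.33, 0, 0, -0.01, 0, 0.0025, 0.007, -0.33, 0, 0, -0.01], "squeeze": 70}}

```text
clock: 10.35
position: [0.4509, 0.0702, 0.0068]
ee_rot: [0.999, -0.033, 0.002, 0.0]
ft_force: [-1.0, 0.3, 7.5]
grip_width: 0.135
grasp_force: 68.5
```

```bash
python3 - <<'E'
s=open('h.py').read()
s=s.replace("def snap","_cp=camera_params; _c={}\ndef camera_params(n):\n    if n not in _c: _c[n]=_cp(n)\n    return _c[n]\ndef snap",1)
open('h.py','w').write(s)
E
```

Emit:
{"method": "step_arm", "body": {"commands": [0, 0, 0, 0.1, 0, 0, 0, 0, 0, 0, 0.2, 0, 0, 0, 0, 0.05, -0.05, 0.233, 0, 0, -0.008, 0, 0.301, -0.302, 0.233, 0, 0, -0.008, 0, 0.301, -0.302, 0.233, 0, 0, -0.008, 0, 0.301, -0.302, 0.233, 0, 0, -0.008, 0, 0.301, -0.302, 0.233, 0, 0, -0.008, 0, 0.301, -0.302, 0.233, 0, 0, -0.008, 0, 0.301, -0.302, 0.233, 0, 0, -0.008, 0, 0.301, -0.302, 0.233, 0, 0, -0.008]}}

```text
clock: 11.6
position: [0.6295, -0.1099, 0.1452]
ee_rot: [0.999, -0.045, 0.0, 0.0]
ft_force: [-0.9, -0.8, -0.6]
grip_width: 0.133
grasp_force: 69.0
```

```bash
python3 - <<'E'
from h import *
o,w=snap('wrist','w5.png'); print(o['clock'],o['position'],o['ee_rot'],o['grip_width'],o['ft_force'])
print(proj('wrist',[.629,-.112,.04],o))
c=w[90:290,130:430,::-1]; cv2.imwrite('pics/c5.png',cv2.resize(c,None,fx=2.6,fy=2.6))
E
```

```text
11.6 [ 0.62951381 -0.10990006  0.14523165] [ 9.98982804e-01 -4.50907849e-02  4.16758951e-04  6.61393633e-05] 0.13312489383022685 [-0.9443444  -0.76576442 -0.60545475]
[279.46625322 212.43793835]
```

View pics/c5.png

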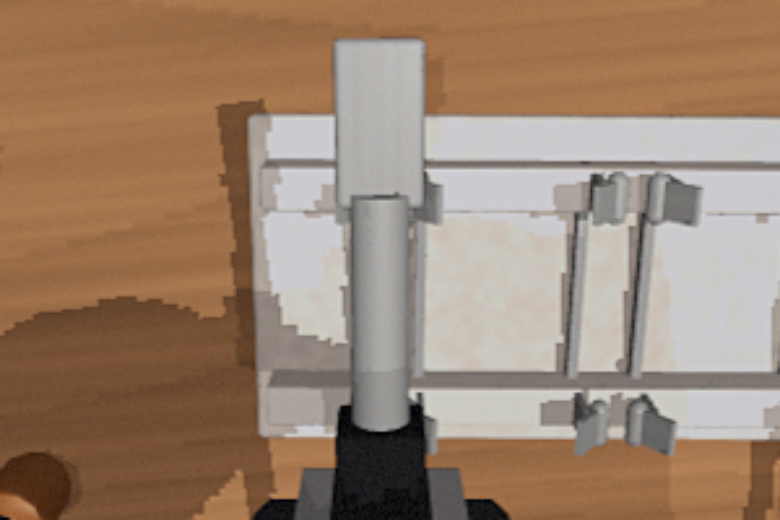

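Emit:
{"method": "step_arm", "body": {"commands": [0, 0, -0.0035, -0.08, 0, 0, 0, 0, 0, -0.0035, -0.14, 0, 0, 0, 0, 0, -0.0035, -0.157, 0, 0, 0, 0, 0, -0.0035, -0.165, 0, 0, 0, 0, 0, -0.0035, -0.172, 0, 0, 0, 0, 0, -0.0035, -0.179, 0, 0, 0, 0, 0, -0.0035, -0.186, 0, 0, 0, 0, 0, -0.0035, -0.193, 0, 0, 0, 0, 0, -0.0035, -0.199, 0, 0, 0, 0, 0, -0.0035, -0.199, 0, 0, 0], "squeeze": 100}}

```text
clock: 12.9
position: [0.6325, -0.1125, 0.0283]
ee_rot: [0.999, -0.046, 0.003, -0.0]
ft_force: [0.1, 3.4, 17.3]
grip_width: 0.117
grasp_force: 104.3
```

Emit:
{"method": "step_arm", "body": {"commands": [0, 0, 0, -0.004, 0, 0, 0, 0, 0, 0, -0.005, 0, 0, 0, 0, 0, 0, -0.005, 0, 0, 0, 0, 0, 0, -0.005, 0, 0, 0, 0, 0, 0, -0.005, 0, 0, 0, 0, 0, 0, -0.005, 0, 0, 0, 0, 0, 0, -0.005, 0, 0, 0, 0, 0, 0, -0.005, 0, 0, 0, 0, 0, 0, -0.005, 0, 0, 0, 0, 0, 0, -0.005, 0, 0, 0]}}

```text
clock: 14.15
position: [0.6327, -0.1125, 0.028]
ee_rot: [0.999, -0.046, 0.003, 0.0]
ft_force: [-12.8, 3.6, 41.7]
grip_width: 0.121
grasp_force: 107.6
```

Emit:
{"method": "step_arm", "body": {"commands": [40, 0, 0, 0.008, 0, 0, 0, 40, 0, 0, 0.008, 0, 0, 0, 40, 0, 0, 0.008, 0, 0, 0, 40, 0, 0, 0.05, 0, 0, 0, 40, 0, 0, 0.15, 0, 0, 0, 40, 0, 0, 0.25, 0, 0, 0, 40, 0, 0, 0.3, 0, 0, 0, 40, 0, 0, 0.3, 0, 0, 0, 40, 0, 0, 0.3, 0, 0, 0, 40, 0, 0, 0.3, 0, 0, 0], "squeeze": 70}}

```text
clock: 15.4
position: [0.6291, -0.1132, 0.2002]
ee_rot: [0.999, -0.046, -0.001, -0.0]
ft_force: [-0.0, 0.3, 1.0]
grip_width: 0.468
grasp_force: 0.0
```

```bash
python3 - <<'E'
from h import *
o,w=snap('wrist','w6.png'); print(o['clock'],o['position'],o['ee_rot'])
dark(w,o,.0355,box=(150,450,100,270))
E
```

```text
15.4 [ 0.62907576 -0.11321833  0.20018576] [ 9.98946574e-01 -4.58688036e-02 -1.33287446e-03 -1.34442079e-04]
[414 165  26  49 961] [426.3 189.5] mean [ 617.5 -238.5] rect [ 617.6 -238.5] [17.6 41.6] ang 176.9
[267 170  17  48 707] [275.2 194.2] mean [ 624.9 -111.9] rect [ 625.2 -111.9] [13.3 41. ] ang 174.1
```

Emit:
{"method": "step_arm", "body": {"commands": [40, 0, 0.1, 0.167, 0, 0, 0.029, 40, -0.05, 0.555, 0.167, 0, 0, 0.029, 40, -0.05, 0.555, 0.167, 0, 0, 0.029, 40, -0.05, 0.555, 0.167, 0, 0, 0.029, 40, -0.05, 0.555, 0.167, 0, 0, 0.029, 40, -0.05, 0.555, 0.167, 0, 0, 0.029, 40, -0.05, 0.555, 0.167, 0, 0, 0.029, 40, -0.05, 0.555, 0.167, 0, 0, 0.029, 40, -0.05, 0.555, 0.167, 0, 0, 0.029, 40, -0.05, 0.555, 0.167, 0, 0, 0.029]}}

```text
clock: 16.7
position: [0.6002, 0.2185, 0.3019]
ee_rot: [1.0, -0.001, -0.0, 0.0]
ft_force: [-0.0, 0.1, -0.3]
grip_width: 0.468
grasp_force: 0.0
```

```bash
python3 - <<'E'
from h import *
o,w=snap('wrist','w7.png'); print(o['clock'],o['position'],o['ee_rot'])
cv2.imwrite('pics/c7.png',cv2.resize(w[:330,100:540,::-1],None,fx=1.8,fy=1.8,interpolation=cv2.INTER_CUBIC))
E
```

```text
16.7 [0.60019263 0.21846779 0.30192245] [ 9.99999089e-01 -1.31519778e-03 -8.63541790e-05  2.92833020e-04]
```

View pics/c7.png

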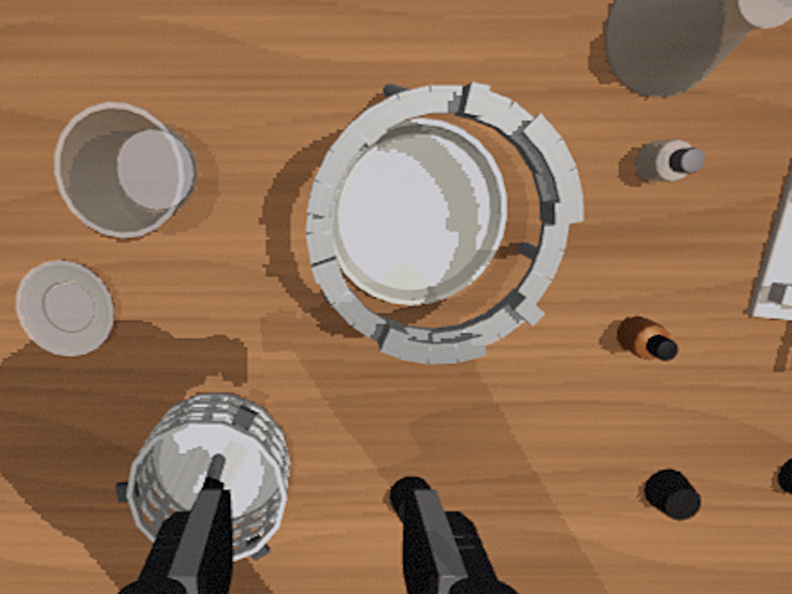

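The ring is centred at about crop (445,222), with the roof steps visible. The basket is at about crop (210,475), partly hidden by a finger. I'll take closer views of both and put them in one picture.

Emit:
{"method": "step_arm", "body": {"commands": [85, -0.017, -0.109, -0.167, 0, 0, 0, 85, -0.017, -0.109, -0.167, 0, 0, 0, 85, -0.017, -0.109, -0.167, 0, 0, 0, 85, -0.017, -0.109, -0.167, 0, 0, 0, 85, -0.017, -0.109, -0.167, 0, 0, 0, 85, -0.017, -0.109, -0.167, 0, 0, 0, 85, -0.017, -0.109, -0.167, 0, 0, 0, 85, -0.017, -0.109, -0.167, 0, 0, 0, 85, -0.017, -0.109, -0.167, 0, 0, 0, 85, -0.017, -0.109, -0.167, 0, 0, 0]}}

```text
clock: 18.0
position: [0.5896, 0.1544, 0.202]
ee_rot: [1.0, -0.0, 0.0, 0.0]
ft_force: [-0.1, 0.3, 0.1]
grip_width: 0.995
grasp_force: 0.0
```

```bash
python3 - <<'E'
from h import *
import pickle
o,w=snap('wrist','w8.png'); print(o['clock'],o['position'],o['ee_rot']); pickle.dump(o,open('o8.pkl','wb'))
print(proj('wrist',[.638,.153,.11],o))
E
```

```text
18.0 [0.58959816 0.15442417 0.20195468] [ 9.99999942e-01 -3.39154470e-04  3.62950191e-06  4.20533613e-05]
[278.85403651 143.78673524]
```

Emit:
{"method": "step_arm", "body": {"commands": [85, -0.267, 0.217, 0.02, 0, 0, 0, 85, -0.267, 0.217, 0.02, 0, 0, 0, 85, -0.267, 0.217, 0.02, 0, 0, 0, 85, -0.267, 0.217, 0.02, 0, 0, 0, 85, -0.267, 0.217, 0.02, 0, 0, 0, 85, -0.267, 0.217, 0.02, 0, 0, 0, 85, -0.267, 0.217, 0.02, 0, 0, 0, 85, -0.267, 0.217, 0.02, 0, 0, 0, 85, -0.267, 0.217, 0.02, 0, 0, 0, 85, -0.267, 0.217, 0.02, 0, 0, 0]}}

```text
clock: 19.3
position: [0.4295, 0.2845, 0.2139]
ee_rot: [1.0, -0.0, -0.0, 0.0]
ft_force: [0.2, 0.7, 0.1]
grip_width: 0.994
grasp_force: 0.0
```

```bash
python3 - <<'E'
from h import *
import pickle
o,w=snap('wrist','w9.png'); print(o['clock'],o['position'],o['ee_rot']); pickle.dump(o,open('o9.pkl','wb'))
a=cv2.imread('pics/w8.png'); b=w[:,:,::-1]
print(proj('wrist',[.48,.285,.09],o))
f=lambda im,cx,cy: cv2.resize(im[max(cy-145,0):max(cy-145,0)+290,cx-133:cx+133],None,fx=1.5,fy=2.0)
cv2.imwrite('pics/m9.png',np.hstack([cv2.resize(a[0:290,145:412],(400,435)),cv2.resize(b[0:290,145:412],(400,435))]))
E
```

```text
19.3 [0.4295058  0.28453074 0.21391889] [ 9.99999911e-01 -4.20552461e-04 -7.81220528e-06  3.95953534e-05]
[275.75144959 134.39616666]
```

View pics/m9.png

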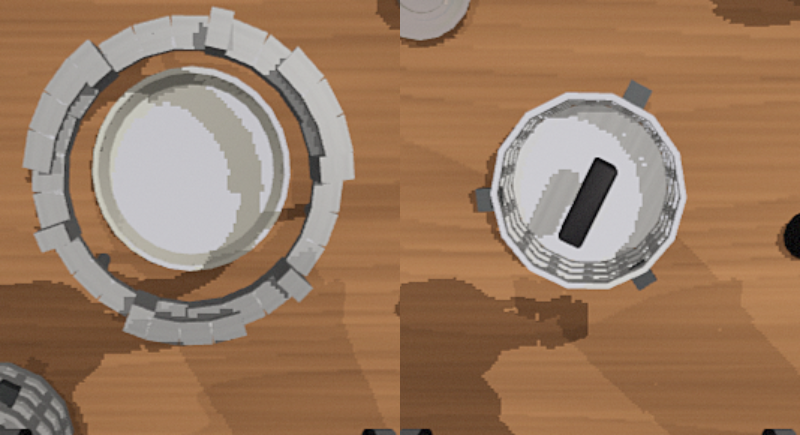

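Left half: three high roof arcs (right, bottom, left), each preceded counter-clockwise by a gap and a small wall block. The wall blocks are at (218,30), (300,285) and (50,240). Right half: bar top from (597,157) to (580,248), lugs at (637,95), (483,200), (645,277).

```bash
python3 - <<'E'
from h import *
import pickle
from scipy.optimize import least_squares
np.set_printoptions(precision=1,suppress=True)
o8,o9=[pickle.load(open(f,'rb')) for f in('o8.pkl','o9.pkl')]
w=lambda p,z,o,dx=0: onz('wrist',((p[0]-dx)/1.498+145,p[1]/1.5),z,o)[:2]*1000
outer=np.array([w(p,.113,o8) for p in [(213,9),(236,13),(300,48),(353,180),(338,105),(313,288),(247,335),(187,345),(124,330),(24,166),(92,41),(50,85),(37,235)]])
s=least_squares(lambda q:np.hypot(*(outer-q[:2]).T)-q[2],[640,153,66],loss='soft_l1'); c=s.x[:2]; print('ring',s.x,s.fun)
ang=lambda q:np.degrees(np.arctan2(*(q-c)[::-1]))
for n,ps in {'W1r':[(236,13),(226,52)],'A0':[(300,48),(279,68)],'A1':[(353,180),(314,183)],'W2':[(300,301),(285,262)],'W2out':[(313,288)],'B0':[(247,335),(238,310)],'B1':[(124,330),(135,305)],'W3':[(37,235),(70,222)],'C0':[(24,166),(62,172)],'C1':[(92,41),(112,68)]}.items(): print(n,[round(ang(w(p,.113,o8)),1) for p in ps])
bar=np.array([w(p,.1,o9,400) for p in[(597,157),(616,167),(580,248),(560,237)]]); m=bar.mean(0)
d=(bar[0]+bar[1]-bar[2]-bar[3])/2; print('bar',m,np.hypot(*d),np.degrees(np.arctan2(d[1],d[0])))
rim=np.array([w(p,.06,o9,400) for p in[(565,93),(610,95),(670,140),(685,190),(670,250),(632,288),(565,286),(515,250),(494,190),(515,125)]])
s=least_squares(lambda q:np.hypot(*(rim-q[:2]).T)-q[2],[480,285,50]); print('rim',s.x,s.fun)
for p in[(637,95),(483,200),(645,277)]:
    q=w(p,.05,o9,400); print('lug',q,np.degrees(np.arctan2(*(q-m)[::-1])),np.hypot(*(q-m)))
E
```

```text
ring [648.1 157.4  65.5] [-0.2  0.2  0.7 -0.4 -0.3  0.   0.3  0.2 -0.2  0.5 -0.5  0.2 -0.5]
W1r [np.float64(-15.1), np.float64(-15.1)]
A0 [np.float64(-38.4), np.float64(-36.7)]
A1 [np.float64(-86.2), np.float64(-86.3)]
W2 [np.float64(-134.3), np.float64(-126.1)]
W2out [np.float64(-127.6)]
B0 [np.float64(-158.0), np.float64(-157.6)]
B1 [np.float64(154.0), np.float64(153.6)]
W3 [np.float64(105.7), np.float64(104.1)]
C0 [np.float64(81.6), np.float64(81.7)]
C1 [np.float64(33.5), np.float64(32.7)]
bar [480.4 288.6] 38.97357686016576 -24.960653607159617
rim [478.8 287.8  50. ] [ 1.3 -0.1 -1.3 -1.3  0.2  3.1 -1.  -1.5 -0.5  1.2]
lug [528.3 264.3] -26.93649766552307 53.66380884936238
lug [476.3 345.1] 94.14466856624067 56.67698836159874
lug [434.3 257.7] -146.2139054963775 55.55769567968819
```

Emit:
{"method": "step_arm", "body": {"commands": [45, 0.084, 0.0065, -0.08, 0, 0, -0.1444, 45, 0.084, 0.0065, -0.08, 0, 0, -0.1444, 45, 0.084, 0.0065, -0.08, 0, 0, -0.1444, 45, 0.084, 0.0065, -0.16, 0, 0, -0.1444, 45, 0.084, 0.0065, -0.22, 0, 0, -0.1444, 45, 0.084, 0.0065, -0.24, 0, 0, -0.1444, 0, 0.084, 0.0065, -0.24, 0, 0, -0.1444, 0, 0.084, 0.0065, -0.24, 0, 0, -0.1444, 0, 0.084, 0.0065, -0.24, 0, 0, -0.1444, 0, 0.084, 0.0065, -0.24, 0, 0, -0.1444], "squeeze": 110}}

```text
clock: 20.6
position: [0.481, 0.289, 0.0718]
ee_rot: [0.974, -0.225, 0.001, -0.001]
ft_force: [-1.1, 0.3, 5.6]
grip_width: 0.119
grasp_force: 108.5
```

```bash
python3 - <<'E'
from h import *
o=get_obs(); print(o['joint_pos'].round(2), 2*np.degrees(np.arctan2(o['ee_rot'][1],o['ee_rot'][0])),o['position'],o['torque'],o['ft_force'])
E
```

```text
[-0.78  0.34  0.19  1.82 -0.07  0.99 -2.59] -26.06242712411189 [0.48099149 0.28898531 0.07180472] [-0.08283386  0.29594304 -0.04634905] [-1.06856011  0.34039117  5.58938719]
```

Joint 7 sits at −2.59, which leaves no room for the clockwise twist. I'll let go and regrip half a turn round.

Emit:
{"method": "step_arm", "body": {"commands": [45, 0, 0, 0, 0, 0, 0, 45, 0, 0, 0, 0, 0, 0, 45, 0, 0, 0.08, 0, 0, 0, 45, 0, 0, 0.12, 0, 0, 0.1, 45, 0, 0, 0.12, 0, 0, 0.2, 45, 0, 0, 0.12, 0, 0, 0.5, 45, 0, 0, 0.12, 0, 0, 0.5, 45, 0, 0, 0.12, 0, 0, 0.5, 45, 0, 0, 0.12, 0, 0, 0.5, 45, 0, 0, 0.12, 0, 0, 0.5]}}

```text
clock: 21.85
position: [0.4798, 0.2883, 0.1419]
ee_rot: [0.908, 0.419, -0.0, 0.0]
ft_force: [0.6, -0.2, 0.2]
grip_width: 0.527
grasp_force: 0.0
```

Emit:
{"method": "step_arm", "body": {"commands": [45, 0, 0, 0, 0, 0, 0.5, 45, 0, 0, 0, 0, 0, 0.5, 45, 0, 0, 0, 0, 0, 0.5, 45, 0, 0, 0, 0, 0, 0.5, 45, 0, 0, 0, 0, 0, 0.5, 45, 0, 0, 0, 0, 0, 0.5, 45, 0, 0, 0, 0, 0, 0.5, 45, 0, 0, 0, 0, 0, 0.5, 45, 0, 0, 0, 0, 0, 0.5, 45, 0, 0, 0, 0, 0, 0.5]}}

```text
clock: 23.1
position: [0.4799, 0.2883, 0.1419]
ee_rot: [0.349, 0.937, 0.0, -0.0]
ft_force: [-1.1, 0.8, -0.6]
grip_width: 0.52
grasp_force: 0.0
```

```bash
python3 - <<'E'
from h import *
o,w=snap('wrist','w10.png'); print(o['joint_pos'].round(2), 2*np.degrees(np.arctan2(o['ee_rot'][1],o['ee_rot'][0])),o['position'])
dark(w,o,.1,box=(180,380,60,330))
E
```

```text
[-0.52  0.26 -0.12  1.74  0.03  1.14  0.21] 139.12068806148733 [0.47985372 0.28831973 0.14192353]
[ 260  199   37   85 1624] [278.9 241.3] mean [476.7 293. ] rect [477.2 292.2] [13.3 48.1] ang -28.8
[201 273  22  57 837] [213.6 306.6] mean [482.6 239.7] rect [480.9 242. ] [11.5 37.3] ang -52.4
[330 273  22  57 847] [338.5 306.4] mean [528.1 292.7] rect [525.6 293.9] [11.5 37.3] ang -29.5
[180 285  19  45 477] [186.6 306. ] mean [472.5 228.6] rect [473.3 228.5] [ 9.3 29.7] ang -53.3
[354 285  26  45 633] [368.1 309. ] mean [540.2 304.2] rect [539.1 304.5] [12.5 30.2] ang -22.7
```

Emit:
{"method": "step_arm", "body": {"commands": [45, 0, 0, 0, 0, 0, 0.083, 45, 0, 0, -0.03, 0, 0, 0.083, 45, 0, 0, -0.08, 0, 0, 0.083, 45, 0, 0, -0.115, 0, 0, 0.083, 45, 0, 0, -0.118, 0, 0, 0.083, 0, 0, 0, -0.118, 0, 0, 0.083, 0, 0, 0, -0.118, 0, 0, 0.083, 0, 0, 0, -0.118, 0, 0, 0.083, 0, 0, 0, -0.118, 0, 0, 0.083, 0, 0, 0, -0.118, 0, 0, 0.083]}}

```text
clock: 24.4
position: [0.4804, 0.2892, 0.0725]
ee_rot: [0.224, 0.975, 0.001, 0.001]
ft_force: [-0.1, 0.4, 6.7]
grip_width: 0.118
grasp_force: 108.1
```

Emit:
{"method": "step_arm", "body": {"commands": [0, 0, 0, 0.05, 0, 0, 0, 0, 0, 0, 0.1, 0, 0, 0, 0, 0, 0, 0.2, 0, 0, 0, 0, 0, 0, 0.2, 0, 0, 0, 0, 0, 0, 0.2, 0, 0, 0, 0, 0, 0, 0.2, 0, 0, 0, 0, 0, 0, 0.2, 0, 0, 0, 0, 0, 0, 0.2, 0, 0, 0, 0, 0, 0, 0.2, 0, 0, 0, 0, 0, 0, 0.2, 0, 0, 0]}}

```text
clock: 25.65
position: [0.4798, 0.2885, 0.1911]
ee_rot: [0.224, 0.975, 0.0, 0.0]
ft_force: [0.5, 0.0, -2.9]
grip_width: 0.117
grasp_force: 108.2
```

```bash
python3 - <<'E'
from h import *
o,w=snap('wrist','w11.png'); print(o['clock'],o['joint_pos'].round(2), 2*np.degrees(np.arctan2(o['ee_rot'][1],o['ee_rot'][0])),o['position'],o['ft_force'],o['torque'],o['grip_width'])
_,s=snap('side','s11.png')
cv2.imwrite('pics/m11.png',np.hstack([cv2.resize(w[:,:,::-1],(440,330)),cv2.resize(s[180:420:,100:360,::-1],(357,330))]))
E
```

```text
25.65 [-0.49  0.22 -0.15  1.69  0.03  1.24  0.47] 154.10600445102037 [0.47983129 0.28849919 0.19111527] [ 0.46491643  0.00640722 -2.90618391] [-0.03927008  0.03627968  0.01100026] 0.11668432562529704
```

View pics/m11.png

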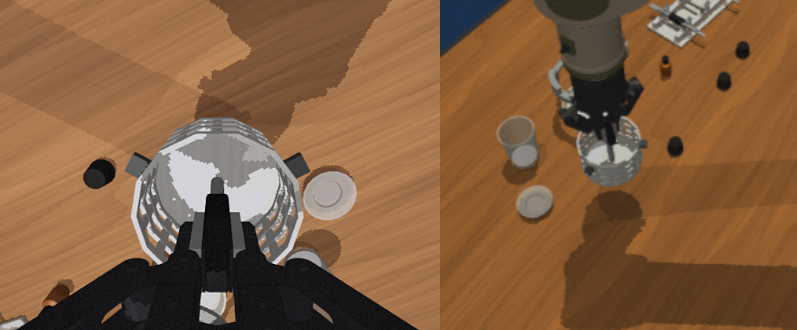

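The basket hangs level in the fingers, with two lugs at montage (130,160) and (303,160), symmetric about the hand. I'll check its axis against the TCP.

```bash
python3 - <<'E'
from h import *
o=get_obs(); p=o['position']
a=np.radians(154.1); tx=np.array([np.cos(a),np.sin(a)])
ty=np.array([np.sin(a),-np.cos(a)])
for px in [(165.5,203.6),(386.3,203.6)]:
    q=(onz('wrist',px,p[2]-.0225,o)-p)[:2]*1000; print(q@tx,q@ty)
im=cv2.imread('pics/w11.png')
cv2.imwrite('pics/c11.png',cv2.resize(im[130:330,140:420],(784,560),interpolation=cv2.INTER_CUBIC))
E
```

```text
32.19056831943059 -50.17972184308542
32.32634973113012 50.286549211941335
```

View pics/c11.png

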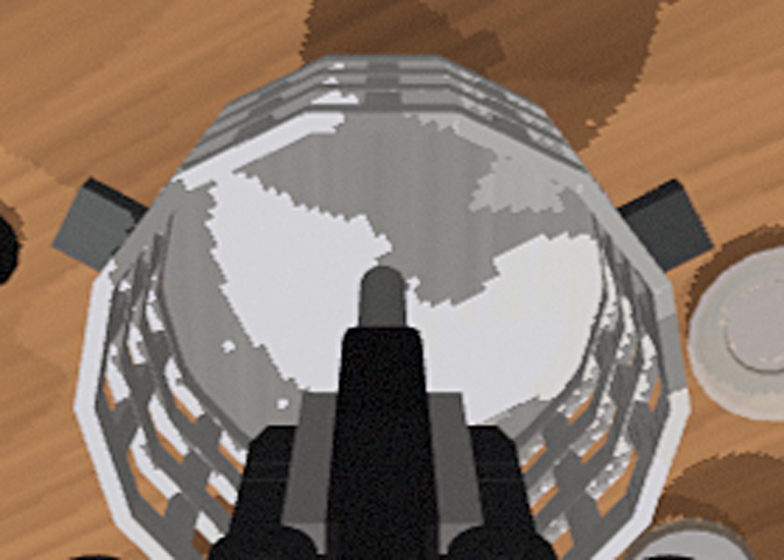

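Emit:
{"method": "step_arm", "body": {"commands": [0, 0, 0, 0.05, 0, 0, 0, 0, 0.05, -0.04, 0.05, 0, 0, 0, 0, 0.1, -0.08, 0.05, 0, 0, 0, 0, 0.15, -0.118, 0.05, 0, 0, 0, 0, 0.2, -0.157, 0.05, 0, 0, 0, 0, 0.25, -0.195, 0.05, 0, 0, -0.002, 0, 0.28, -0.2183, 0.05, 0, 0, -0.002, 0, 0.28, -0.2183, 0.05, 0, 0, -0.002, 0, 0.28, -0.2183, 0.05, 0, 0, -0.002, 0, 0.28, -0.2183, 0.05, 0, 0, -0.002]}}

```text
clock: 27.0
position: [0.6472, 0.1587, 0.2213]
ee_rot: [0.226, 0.974, 0.0, -0.0]
ft_force: [0.3, -0.3, -3.4]
grip_width: 0.123
grasp_force: 108.0
```

```bash
python3 - <<'E'
from h import *
o=get_obs(); print(o['clock'],o['joint_pos'].round(2), 2*np.degrees(np.arctan2(o['ee_rot'][1],o['ee_rot'][0])),o['position'],o['ft_force'],o['torque'])
E
```

```text
27.0 [-0.29  0.43 -0.03  1.35  0.01  1.36  0.8 ] 153.83891827639195 [0.64715874 0.15871283 0.22130168] [ 0.29101119 -0.25031366 -3.35847951] [-0.00618356 -0.00295456 -0.02265587]
```

Emit:
{"method": "step_arm", "body": {"commands": [0, 0.0013, -0.002, -0.02, 0, 0, 0, 0, 0.0013, -0.002, -0.04, 0, 0, 0, 0, 0.0013, -0.002, -0.05, 0, 0, 0, 0, 0.0013, -0.002, -0.06, 0, 0, 0, 0, 0.0013, -0.002, -0.075, 0, 0, 0, 0, 0.0013, -0.002, -0.09, 0, 0, 0, 0, 0.0013, -0.002, -0.105, 0, 0, 0, 0, 0.0013, -0.002, -0.12, 0, 0, 0, 0, 0.0013, -0.002, -0.127, 0, 0, 0, 0, 0.0013, -0.002, -0.127, 0, 0, 0]}}

```text
clock: 28.25
position: [0.6485, 0.1563, 0.1446]
ee_rot: [0.227, 0.974, -0.0, -0.0]
ft_force: [-0.4, 0.7, -2.2]
grip_width: 0.117
grasp_force: 107.9
```

Emit:
{"method": "step_arm", "body": {"commands": [0, 0, 0.001, -0.005, 0, 0, 0, 0, 0, 0.001, -0.01, 0, 0, 0, 0, 0, 0.001, -0.015, 0, 0, 0, 0, 0, 0.001, -0.02, 0, 0, 0, 0, 0, 0.001, -0.024, 0, 0, 0, 0, 0, 0.001, -0.027, 0, 0, 0, 0, 0, 0.001, -0.029, 0, 0, 0, 0, 0, 0.001, -0.029, 0, 0, 0, 0, 0, 0.001, -0.029, 0, 0, 0, 0, 0, 0.001, -0.029, 0, 0, 0]}}

```text
clock: 29.5
position: [0.6486, 0.157, 0.1285]
ee_rot: [0.227, 0.974, 0.0, 0.0]
ft_force: [-4.7, -1.1, 5.6]
grip_width: 0.119
grasp_force: 109.3
```

Emit:
{"method": "step_arm", "body": {"commands": [0, -0.0005, 0, 0.002, 0, 0, 0, 0, -0.0005, 0, 0.002, 0, 0, -0.025, 0, -0.0005, 0, 0.002, 0, 0, -0.05, 0, -0.0005, 0, 0.002, 0, 0, -0.075, 0, -0.0005, 0, 0.002, 0, 0, -0.1, 0, -0.0005, 0, 0.002, 0, 0, -0.125, 0, -0.0005, 0, 0.002, 0, 0, -0.15, 0, -0.0005, 0, 0.002, 0, 0, -0.175, 0, -0.0005, 0, 0.002, 0, 0, -0.195, 0, -0.0005, 0, 0.002, 0, 0, -0.195, 0]}}

```text
invalid input
```

Emit:
{"method": "step_arm", "body": {"commands": [0, -0.0005, 0, 0.002, 0, 0, 0, 0, -0.0005, 0, 0.002, 0, 0, -0.025, 0, -0.0005, 0, 0.002, 0, 0, -0.05, 0, -0.0005, 0, 0.002, 0, 0, -0.075, 0, -0.0005, 0, 0.002, 0, 0, -0.1, 0, -0.0005, 0, 0.002, 0, 0, -0.125, 0, -0.0005, 0, 0.002, 0, 0, -0.15, 0, -0.0005, 0, 0.002, 0, 0, -0.175, 0, -0.0005, 0, 0.002, 0, 0, -0.195, 0, -0.0005, 0, 0.002, 0, 0, -0.195]}}

```text
clock: 30.75
position: [0.6483, 0.157, 0.1286]
ee_rot: [0.51, 0.86, 0.0, 0.0]
ft_force: [0.2, 0.7, -2.5]
grip_width: 0.121
grasp_force: 108.0
```

```bash
python3 - <<'E'
from h import *
o=get_obs(); print(o['clock'],o['joint_pos'].round(2), 2*np.degrees(np.arctan2(o['ee_rot'][1],o['ee_rot'][0])),o['position'],o['ft_force'],o['torque'])
E
```

```text
30.75 [-0.36  0.49  0.08  1.47 -0.04  1.19  0.22] 118.67628773792578 [0.64831865 0.15697495 0.12856739] [ 0.18272494  0.67556222 -2.52158266] [-0.07458771 -0.02826326 -0.01902396]
```

Emit:
{"method": "step_arm", "body": {"commands": [0, 0, 0, 0, 0, 0, -0.02, 0, 0, 0, 0, 0, 0, -0.039, 0, 0, 0, 0, 0, 0, -0.039, 0, 0, 0, -0.003, 0, 0, -0.039, 0, 0, 0, -0.006, 0, 0, -0.039, 0, 0, 0, -0.009, 0, 0, -0.039, 0, 0, 0, -0.011, 0, 0, -0.039, 0, 0, 0, -0.012, 0, 0, -0.039, 0, 0, 0, -0.012, 0, 0, -0.039, 0, 0, 0, -0.012, 0, 0, -0.039]}}

```text
clock: 32.0
position: [0.6483, 0.1571, 0.1225]
ee_rot: [0.562, 0.827, 0.0, 0.0]
ft_force: [-3.1, -0.7, 5.3]
grip_width: 0.118
grasp_force: 109.2
```

```bash
python3 - <<'E'
from h import *
o=get_obs(); print(o['clock'],2*np.degrees(np.arctan2(o['ee_rot'][1],o['ee_rot'][0])),o['position'],o['ft_force'],o['torque'])
E
```

```text
32.0 111.65118520787703 [0.64826086 0.15710977 0.12247618] [-3.06397251 -0.67412007  5.27550117] [-0.04709871  0.86555256  0.05879866]
```

It's locked: the hand dropped 6 mm in the notch at the right angle. Releasing it now and going for the stoppers.

Emit:
{"method": "step_arm", "body": {"commands": [45, 0, 0, 0.003, 0, 0, 0, 45, 0, 0, 0.003, 0, 0, 0, 45, 0, 0, 0.003, 0, 0, 0, 45, 0, 0, 0.05, 0, 0, 0, 45, 0, 0, 0.1, 0, 0, 0, 45, 0, 0, 0.18, 0, 0, 0, 70, 0, 0, 0.2, 0, 0, -0.4, 70, 0, 0, 0.2, 0, 0, -0.4, 70, 0, 0, 0.2, 0, 0, -0.4, 70, 0, 0, 0.2, 0, 0, -0.4], "squeeze": 40}}

```text
clock: 33.25
position: [0.6483, 0.1569, 0.2415]
ee_rot: [0.828, 0.561, -0.0, 0.0]
ft_force: [-0.3, -0.5, -0.1]
grip_width: 0.823
grasp_force: 0.0
```

```bash
python3 - <<'E'
from h import *
np.set_printoptions(precision=4,suppress=True)
o,t=snap('top','t12.png'); o,w=snap('wrist','w12.png'); print(o['clock'],o['position'],2*np.degrees(np.arctan2(o['ee_rot'][1],o['ee_rot'][0])))
cv2.imwrite('pics/m12.png',np.hstack([cv2.resize(w[:,:,::-1],(400,300)),cv2.resize(t[120:330,120:400,::-1],(400,300))]))
m=(t.max(2)<60).astype(np.uint8); n,l,st,ce=cv2.connectedComponentsWithStats(m)
for i in range(1,n):
    x,y,ww,h,a=st[i]
    if 40<a<90 and 130<x<400 and 140<y<330: print(st[i],onz('top',ce[i],.018)[:2])
E
```

```text
33.3 [0.6483 0.157  0.2415] 67.76456500734389
[303 228   9   9  62] [ 0.4636 -0.1288]
[270 231  10   8  60] [ 0.4526 -0.0355]
```

View pics/m12.png

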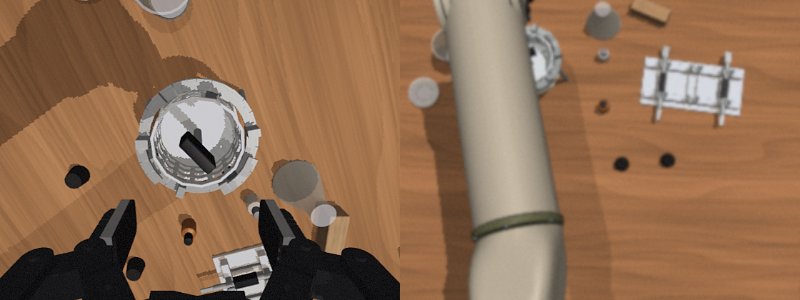

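The basket sits level inside the ring and both spatulas are in clip pairs 1 and 3. Now hovering over the first stopper.

Emit:
{"method": "step_arm", "body": {"commands": [70, -0.1, 0, 0, 0, 0, -0.05, 70, -0.33, -0.015, -0.07, 0, 0, -0.254, 70, -0.33, -0.015, -0.07, 0, 0, -0.254, 70, -0.33, -0.015, -0.07, 0, 0, -0.254, 70, -0.33, -0.015, -0.07, 0, 0, -0.254, 70, -0.33, -0.015, -0.07, 0, 0, -0.254, 70, -0.33, -0.015, -0.07, 0, 0, -0.254, 70, -0.33, -0.015, -0.07, 0, 0, -0.254, 70, -0.33, -0.015, -0.07, 0, 0, -0.254, 70, -0.33, -0.015, -0.07, 0, 0, -0.254]}}

```text
clock: 34.6
position: [0.4503, 0.1479, 0.1995]
ee_rot: [0.98, 0.199, -0.0, 0.0]
ft_force: [-0.4, -0.2, -0.4]
grip_width: 0.821
grasp_force: 0.0
```

```bash
python3 - <<'E'
from h import *
o,w=snap('wrist','w13.png'); print(o['clock'],o['position'],2*np.degrees(np.arctan2(o['ee_rot'][1],o['ee_rot'][0])),o['joint_pos'].round(2))
dark(w,o,.013,box=(0,560,60,280))
E
```

```text
34.6 [0.45032543 0.14792378 0.19948367] 22.96443325443332 [-0.65  0.01  0.24  1.9  -0.    1.23 -1.58]
[492 113  26  18 314] [504.1 121.3] mean [576.   -8.5] rect [576.2  -8.7] [13.7 22.1] ang -74.6
[257 164  33  36 912] [272.7 181.4] mean [451. 152.] rect [450.9 151.6] [32.  28.6] ang -159.6
[ 433  233   40   37 1050] [452.6 250.9] mean [455.5 -31.5] rect [455.5 -32.1] [43.7 28.6] ang -107.9
[520 259  40  21 664] [539.1 270.6] mean [ 470.3 -119.3] rect [ 472.5 -120.3] [21.4 39.4] ang -77.4
```

Emit:
{"method": "step_arm", "body": {"commands": [60, 0, 0.006, -0.1, 0, 0, 0, 60, 0, 0.006, -0.2, 0, 0, 0, 60, 0, 0.006, -0.29, 0, 0, 0, 60, 0, 0.006, -0.316, 0, 0, 0, 60, 0, 0.006, -0.316, 0, 0, 0, 0, 0, 0.006, -0.316, 0, 0, 0, 0, 0, 0.006, -0.316, 0, 0, 0, 0, 0, 0.006, -0.316, 0, 0, 0, 0, 0, 0.006, -0.316, 0, 0, 0, 0, 0, 0.006, -0.316, 0, 0, 0]}}

```text
clock: 35.9
position: [0.4517, 0.1522, 0.012]
ee_rot: [0.98, 0.199, 0.002, -0.001]
ft_force: [-2.5, -0.5, 10.4]
grip_width: 0.297
grasp_force: 39.0
```

Emit:
{"method": "step_arm", "body": {"commands": [0, 0, 0, 0.1, 0, 0, 0, 0, 0, 0, 0.2, 0, 0, 0, 0, 0.05, -0.0075, 0.317, 0, 0, 0, 0, 0.15, -0.0075, 0.317, 0, 0, 0, 0, 0.25, -0.0075, 0.317, 0, 0, 0, 0, 0.285, -0.0075, 0.317, 0, 0, 0, 0, 0.285, -0.0075, 0.317, 0, 0, 0, 0, 0.285, -0.0075, 0.25, 0, 0, 0, 0, 0.285, -0.0075, 0.195, 0, 0, 0, 0, 0.285, -0.0075, 0.195, 0, 0, 0]}}

```text
clock: 37.15
position: [0.6191, 0.147, 0.1256]
ee_rot: [0.98, 0.199, -0.002, 0.0]
ft_force: [-0.0, -0.2, 0.1]
grip_width: 0.3
grasp_force: 39.7
```

Emit:
{"method": "step_arm", "body": {"commands": [48, 0, 0, 0, 0, 0, 0, 48, 0, 0, 0, 0, 0, 0, 48, 0, 0, 0, 0, 0, 0, 48, 0, 0, 0.1, 0, 0, 0, 60, 0, 0, 0.15, 0, 0, 0, 60, -0.275, -0.3, 0.122, 0, 0, 0, 60, -0.275, -0.3, 0.122, 0, 0, 0, 60, -0.275, -0.3, 0.122, 0, 0, 0, 60, -0.275, -0.3, 0.122, 0, 0, 0, 60, -0.275, -0.3, 0.122, 0, 0, 0]}}

```text
clock: 38.4
position: [0.4542, -0.0362, 0.2007]
ee_rot: [0.981, 0.196, 0.0, -0.001]
ft_force: [0.7, 0.6, 0.0]
grip_width: 0.707
grasp_force: 0.0
```

```bash
python3 - <<'E'
from h import *
o,w=snap('wrist','w14.png'); print(o['clock'],o['position'],2*np.degrees(np.arctan2(o['ee_rot'][1],o['ee_rot'][0])),o['joint_pos'].round(2))
dark(w,o,.013,box=(0,560,60,280))
E
```

```text
38.4 [ 0.45424771 -0.03617542  0.20065125] 22.628459717463823 [-0.45 -0.05  0.42  1.95  0.02  1.23 -1.21]
[258 163  33  36 909] [274.  180.2] mean [456.3 -32.7] rect [455.9 -32.8] [32.  28.7] ang -160.3
[355 191  36  36 973] [372.9 208.7] mean [ 466.6 -126.5] rect [ 466.5 -127.3] [36.8 28.6] ang -116.0
```

Emit:
{"method": "step_arm", "body": {"commands": [60, 0.001, 0.003, -0.1, 0, 0, 0, 60, 0.001, 0.003, -0.2, 0, 0, 0, 60, 0.001, 0.003, -0.29, 0, 0, 0, 60, 0.001, 0.003, -0.316, 0, 0, 0, 60, 0.001, 0.003, -0.316, 0, 0, 0, 0, 0.001, 0.003, -0.316, 0, 0, 0, 0, 0.001, 0.003, -0.316, 0, 0, 0, 0, 0.001, 0.003, -0.316, 0, 0, 0, 0, 0.001, 0.003, -0.316, 0, 0, 0, 0, 0.001, 0.003, -0.316, 0, 0, 0]}}

```text
clock: 39.7
position: [0.4584, -0.0309, 0.0125]
ee_rot: [0.98, 0.199, 0.002, -0.0]
ft_force: [-1.8, 0.5, 10.9]
grip_width: 0.297
grasp_force: 39.0
```

Emit:
{"method": "step_arm", "body": {"commands": [0, 0, 0, 0.1, 0, 0, 0, 0, 0, 0, 0.2, 0, 0, 0, 0, 0.04, 0.04, 0.317, 0, 0, 0, 0, 0.12, 0.11, 0.317, 0, 0, 0, 0, 0.2, 0.18, 0.317, 0, 0, 0, 0, 0.28, 0.26, 0.317, 0, 0, 0, 0, 0.363, 0.332, 0.317, 0, 0, 0, 0, 0.363, 0.332, 0.317, 0, 0, 0, 0, 0.363, 0.332, 0.317, 0, 0, 0, 0, 0.363, 0.332, 0.25, 0, 0, 0]}}

```text
clock: 40.95
position: [0.6765, 0.1672, 0.1645]
ee_rot: [0.98, 0.198, 0.004, -0.0]
ft_force: [0.4, 0.5, -0.1]
grip_width: 0.302
grasp_force: 39.7
```

Emit:
{"method": "step_arm", "body": {"commands": [0, 0, 0, -0.05, 0, 0, 0, 0, 0, 0, -0.055, 0, 0, 0, 0, 0, 0, -0.055, 0, 0, 0, 48, 0, 0, -0.055, 0, 0, 0, 48, 0, 0, -0.055, 0, 0, 0, 48, 0, 0, -0.055, 0, 0, 0, 48, 0, 0, 0.05, 0, 0, 0, 60, 0, 0, 0.08, 0, 0, 0, 60, 0, 0, 0.08, 0, 0, 0, 60, 0, 0, 0.08, 0, 0, 0]}}

```text
clock: 42.2
position: [0.674, 0.168, 0.207]
ee_rot: [0.98, 0.199, -0.001, 0.0]
ft_force: [-0.6, 0.4, -0.9]
grip_width: 0.706
grasp_force: 0.0
```

Emit:
{"method": "step_arm", "body": {"commands": [60, -0.3475, -0.492, 0, 0, 0, 0, 60, -0.3475, -0.492, 0, 0, 0, 0, 60, -0.3475, -0.492, 0, 0, 0, 0, 60, -0.3475, -0.492, 0, 0, 0, 0, 60, -0.3475, -0.492, 0, 0, 0, 0, 60, -0.3475, -0.492, 0, 0, 0, 0, 60, -0.3475, -0.492, 0, 0, 0, 0, 60, -0.3475, -0.492, 0, 0, 0, 0, 60, -0.3475, -0.492, 0, 0, 0, 0, 60, -0.3475, -0.492, 0, 0, 0, 0]}}

```text
clock: 43.45
position: [0.4665, -0.1263, 0.2082]
ee_rot: [0.98, 0.2, -0.0, 0.0]
ft_force: [0.5, 0.3, 0.0]
grip_width: 0.7
grasp_force: 0.0
```

```bash
python3 - <<'E'
from h import *
o,w=snap('wrist','w15.png'); print(o['clock'],o['position'],2*np.degrees(np.arctan2(o['ee_rot'][1],o['ee_rot'][0])),o['joint_pos'].round(2))
dark(w,o,.013,box=(0,560,60,280))
E
```

```text
43.45 [ 0.46651941 -0.12632995  0.20819296] 23.03253069766214 [-0.34  0.02  0.53  1.88 -0.01  1.25 -0.99]
[457  60  47  40 489] [478.1  76.6] mean [ 615.9 -246.7] rect [ 616.6 -247.8] [19. 39.] ang 156.9
[263 165  32  35 873] [278.3 181.6] mean [ 467.  -127.9] rect [ 466.6 -128.2] [32.  28.4] ang -156.7
```

Emit:
{"method": "step_arm", "body": {"commands": [60, 0.001, -0.003, -0.1, 0, 0, 0, 60, 0.001, -0.003, -0.2, 0, 0, 0, 60, 0.001, -0.003, -0.29, 0, 0, 0, 60, 0.001, -0.003, -0.329, 0, 0, 0, 60, 0.001, -0.003, -0.329, 0, 0, 0, 0, 0.001, -0.003, -0.329, 0, 0, 0, 0, 0.001, -0.003, -0.329, 0, 0, 0, 0, 0.001, -0.003, -0.329, 0, 0, 0, 0, 0.001, -0.003, -0.329, 0, 0, 0, 0, 0.001, -0.003, -0.329, 0, 0, 0]}}

```text
clock: 44.75
position: [0.468, -0.129, 0.0127]
ee_rot: [0.98, 0.199, 0.001, 0.0]
ft_force: [-1.7, 0.4, 7.4]
grip_width: 0.299
grasp_force: 39.0
```

Emit:
{"method": "step_arm", "body": {"commands": [0, 0, 0, 0.1, 0, 0, 0, 0, 0, 0, 0.2, 0, 0, 0, 0, 0, 0.05, 0.35, 0, 0, 0, 0, 0.05, 0.13, 0.35, 0, 0, 0, 0, 0.1, 0.22, 0.35, 0, 0, 0, 0, 0.16, 0.31, 0.35, 0, 0, 0, 0, 0.2, 0.4, 0.35, 0, 0, 0, 0, 0.2, 0.43, 0.35, 0, 0, 0, 0, 0.2, 0.43, 0.35, 0, 0, 0, 0, 0.2, 0.43, 0.35, 0, 0, 0]}}

```text
clock: 46.0
position: [0.5868, 0.1272, 0.2219]
ee_rot: [0.98, 0.198, 0.0, 0.0]
ft_force: [0.4, -0.7, -0.2]
grip_width: 0.299
grasp_force: 39.5
```

```bash
python3 - <<'E'
from h import *
o,w=snap('wrist','w16.png'); print(o['clock'],o['position'],o['grip_width'])
_,t=snap('top','t16.png')
print(proj('wrist',[.6483,.157,.11],o))
for r in (-28,28): print(proj('wrist',[.6483+.93*r/1000,.157+.37*r/1000,.07],o))
cv2.imwrite('pics/m16.png',np.hstack([cv2.resize(w[0:300,130:430,::-1],(500,500)),cv2.resize(t[120:330,270:400,::-1],(300,500))]))
E
```

```text
46.0 [0.58677816 0.1271773  0.22187038] 0.2990268546120432
[271.21910622 109.09240273]
[271.17732568 144.06967534]
[272.44856284  66.34148571]
```

View pics/m16.png

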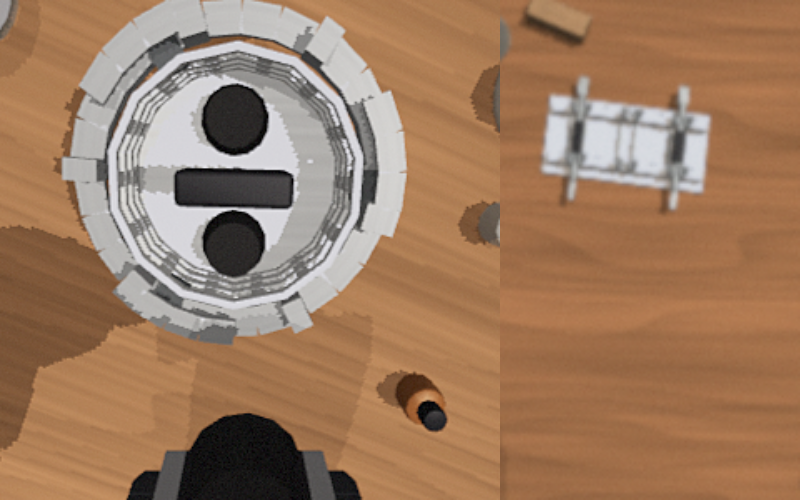

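Both dropped stoppers stand in the locked basket at montage (235,120) and (235,243), and the spatulas are still in the rail. I'll drop the last one beside the near stopper.

Emit:
{"method": "step_arm", "body": {"commands": [0, 0.04, 0.005, 0, 0, 0, 0, 0, 0.08, 0.005, 0, 0, 0, 0, 0, 0.08, 0.005, 0, 0, 0, 0, 0, 0.08, 0.005, -0.08, 0, 0, 0, 0, 0.08, 0.005, -0.14, 0, 0, 0, 0, 0.08, 0.005, -0.16, 0, 0, 0, 0, 0.08, 0.005, -0.16, 0, 0, 0, 48, 0.08, 0.005, -0.16, 0, 0, 0, 48, 0.08, 0.005, -0.16, 0, 0, 0, 48, 0.08, 0.005, -0.16, 0, 0, 0]}}

```text
clock: 47.35
position: [0.6351, 0.1321, 0.1259]
ee_rot: [0.98, 0.199, 0.001, -0.0]
ft_force: [-0.2, -0.6, 0.5]
grip_width: 0.562
grasp_force: 0.0
```

Emit:
{"method": "step_arm", "body": {"commands": [48, 0, 0, 0.05, 0, 0, 0, 48, 0, 0, 0.1, 0, 0, 0, 48, 0, 0, 0.2, 0, 0, 0, 48, -0.08, -0.005, 0.2, 0, 0, 0, 48, -0.08, -0.005, 0.2, 0, 0, 0, 48, -0.08, -0.005, 0.2, 0, 0, 0, 48, -0.08, -0.005, 0.2, 0, 0, 0, 48, -0.08, -0.005, 0.2, 0, 0, 0, 48, -0.08, -0.005, 0.2, 0, 0, 0, 48, -0.08, -0.005, 0.2, 0, 0, 0]}}

```text
clock: 48.6
position: [0.5869, 0.129, 0.245]
ee_rot: [0.98, 0.199, -0.0, 0.0]
ft_force: [-0.6, -0.0, 0.6]
grip_width: 0.563
grasp_force: 0.0
```

```bash
python3 - <<'E'
from h import *
o,w=snap('wrist','w17.png'); print(o['clock'],o['position'],o['grip_width'],o['ft_force'])
dark(w,o,.08,box=(180,370,0,230),amin=60)
print(proj('wrist',[.6483,.157,.11],o))
_,t=snap('top','t17.png'); a=t[120:330,270:400].astype(int); b=cv2.imread('pics/t16.png')[120:330,270:400,::-1].astype(int); print('rail diff',abs(a-b).mean())
E
```

```text
48.6 [0.58689546 0.12898497 0.24501495] 0.562718475075248 [-0.5622691  -0.00491315  0.617363  ]
[ 242   54   78   74 2705] [279.2  92.5] mean [659.2 157.5] rect [661.3 155.4] [51.5 60.6] ang -93.2
[255 125  35  37 973] [272.  142.4] mean [621.9 147.9] rect [621.8 148.1] [27.3 27.9] ang -156.8
[274.15864746 108.47791344]
rail diff 1.7506593406593407
```

```bash
python3 - <<'E'
import cv2
for f in('w16','w17'):
    w=cv2.imread(f'pics/{f}.png')[45:185:3,200:350:2]
    print(f)
    for r in w.max(2): print(''.join('#' if v<35 else '+' if v<60 else '-' if v<110 else '.' for v in r))
E
```

```text
w16
.......--.......-................................--...........+............
......---.....--.-................................-.-.-..-.....--..........
.....+-.....--..-................+####..................-.-......+.........
....-.....-..--.--............##++++++++#-.............---.--.....+-.......
..--........................##+++++++++++##............-----.......+.......
..-....-..-................-#++++++++++++++#.................-......+......
.+-...-....................#++++++++++++++++#...............-........+.....
--......-.................#+++++++++++++++++#...............-........--..--
--........................#++++++++++++++++###..................-.-...+-..-
-...--....................#+++++++++++++++++#+.................-.......+...
....-.-.-.................##++++++++++++++++#-...................-.-....-..
...-......................-#+++++++++++++++##..................---.-....+..
..-........................##+++++++++++++##-...................-----...+-.
............................##+++++++++++###....................--.-.....-.
.............................###
[... 5351 characters left out ...]
................
...........---....--.....-......-#++++++....-....-.....--..................
............---.....-#....................----........-....................
................-.....-+-.....--....--....-----.....-......................
...............----......--..--....-..--....-....--........................
................-----..........-.........--..........++....................
..................-----...........................++-......................
....................--....................-................................
........................-----..............................................
.............................------........................................
```

```bash
python3 -c "
from workcell import *
print(hand_in())"
```

```text
the job is handed in; nothing more can be done
None
```

The job is handed in, with no verdict returned: the basket is locked in the ring, all three stoppers are in it (one on its side), and both spatulas are pressed into clip pairs 1 and 3.

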